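# Clear the length stop and reset it to the red mark

### The job

Someone left the ratchet lying across the length stop: put it away in the red box first. Then swing the clamp lever with the orange crossbar over to unlock the blue carriage, slide the carriage along until its black pointer is over the red mark, and swing the lever back to lock it there. Leave the pliers, screwdriver, steel tube and cup where they are.

Things in the scene. Friction and masses are not known exactly. Their poses are not given: they have to be found in the camera images.
- rail: the length stop's fixed base: a flat aluminium plate 100 (x) x 420 (y) mm, top 12 mm above the bench, with 28 mm high dark end blocks and a white scale strip (32 mm wide, 8 mm high) along its +x edge. Origin: centre of its underside; y runs along the direction in which the carriage slides
- carriage (a joint): position of the blue carriage (block 90 x 50 x 30 mm, on the plate; its top is 42.5 mm above the bench) along the rail's +y, in m; 0 when the carriage is centred 170 mm from the rail's middle towards -y, range 0 to 0.34. About 3 N of friction once unlocked
- pointer (a point): tip of the black pointer that sticks out of the carriage's +x side over the scale strip (4 mm wide, 15 mm above the bench)
- mark: the red mark on the white scale strip: a flat red plate 30 (x) x 10 (y) x 1.5 mm, fixed; origin at the centre of its underside, its y along the rail
- lever (a joint): angle of the clamp lever (a bail with two arms and a crossbar) on the carriage, rad: 0 locked (leaning 0.6 rad from upright towards the rail's -x), 1.2 unlocked (leaning 0.6 rad towards the rail's +x). It turns about an axis along the rail's y, 55 mm above the bench and on the carriage's middle line, and stays where it is left; 1 to 3 N at the crossbar turns it. Locked, it brakes the carriage
- lever_grip (a point): middle of the lever's orange crossbar, which joins its two steel arms: a round bar of 16 mm diameter and 62 mm length along the rail's y, 48 mm free between the arms, 65 mm from the lever's axis. Nothing stands between the arms below it down to 62 mm above the bench
- ratchet: ratchet wrench lying flat across the rail: black grip 100 x 26 mm with a yellow band near its end, round steel head of 34 mm diameter at its +x end; 145 mm long and 24 mm high, about 0.25 kg. Origin at its underside, near its centre of mass, 72 mm from either end; the grip's width is along its y
- red_box: open red box 200 (x) x 140 (y) x 45 mm high, wall and floor 5 mm, fixed; origin at the centre of its underside. Empty
- blue_box: open blue box of the same size and form, fixed; not to be used
- pliers: yellow-handled pliers lying on the bench beyond the rail, 165 mm long, 14 mm high
- screwdriver: red-handled screwdriver lying on the bench beyond the rail
- tube: dark steel tube standing upright, diameter 32 mm, 110 mm high
- cup: grey plastic cup, diameter 70 mm, 80 mm high

How it is judged:
By the outcome, as a careful person would: the job done as asked, in the order asked, and still so for the second after the job is handed in, with the robot touching nothing.
It also fails if it takes over 61 s, if anything falls off the work surface, if the arm or the gripper's body presses on something with over 40 N, if the wrist force passes 120 N, or if a joint passes its speed limit or range.

### The arm

A 6-joint arm with a two-finger parallel gripper is mounted at the origin on the work surface. World frame = base frame: x ahead of the robot, y to its left, z up, the work surface at z = 0. Lengths are in m, angles in degrees, forces in N, time in s.
With the tool pointing down it reaches from about 0.375 to 0.9 m from the base axis. Payload 3.1 kg.
Tool frame: the origin (TCP) lies at the very end of the fingers, on their centre line; the grasp point (between the pads) lies 19 mm behind it; z points along the fingers, y is the line along which they close (so a half turn about z gives the same grasp; the last joint's range is limited). The gripper opens to 87 mm and grips with 3 to 60 N. Pads are 19 mm wide; open, the fingers measure 117 mm over their backs; the gripper's body (75 mm by 190 mm) begins 51 mm behind the grasp point.
Start: joints at [55.491, 30.224, 82.088, -0, 67.689, -10.227], TCP at [0.257, 0.57, 0.223] pointing down, gripper open.
Joint ranges: [-176.69, 176.69], [-43.24, 126.21], [12.49, 139.97], [-82, 262], [0, 151.66], [-163.58, 163.58]. Speed limits (degrees/s): [159.86, 159.86, 180, 180, 180, 180].

### API

Orientations are given as a 3x3 rotation matrix whose columns are the frame's x, y, z axes.
In Python, from rig import readout, viewer, ticket gives the robot as it stands.
- The arm moves only by the tool send_rows, never from a script. Its argument "moves" is a list of rows, each a list of 6 numbers: the shift along the tool's x, y, z in units of 250 mm (1.0 is 250 mm), then the turn, a rotation vector about the tool's x, y, z in units of 90 degrees (1.0 is 90 degrees). A call has 1 to 12 rows; each row is the pose to reach, as a shift and turn from the pose commanded when the call began, along the tool's axes at that moment; what a row does not reach only later rows make up. A row lasts 1/10 s, in which the tool goes at most 50 mm and 8.59 degrees, less where a joint would pass 70% of its speed; a pose out of reach is approached as far as the arm can. A call with a number of a shift or a turn outside -1 to 1 is refused whole. A call with a gripper value outside its range is refused whole. "grip" is the opening, from 0 (shut) to 1 (fully open), set as the call begins (left out, the last holds). The fingers move at their own pace and stop on an object; the grip force is fixed at half the most. Time passes only in rows, so rows that repeat a pose let the fingers close. It gives the time, the measured TCP pose, the force, the opening and the grip force at its end, in the units of the state.
- readout.read_state(): the state, without advancing time (a new reading comes with each control period).
- viewer.capture(name): name is "side" or "top"; returns (picture, depth): 480x640x3 uint8, red, green, blue; 480x640 float32, m along the optical axis (not along the pixel's ray), 0 where there is no reading.
- viewer.camera_info(name): a dict with "fx", "fy", "cx", "cy" (pixels), "distortion" ([k1, k2, p1, p2, k3] as OpenCV has them; the pictures are not rectified), "R" (3x3) and "t" (3): a world point X has camera coordinates R X + t. Camera axes: x right, y down, z forward; pixel columns grow to the right and rows downward; lengths in m; the calibration is good to about 2 mm. A picture is of the moment at which its call begins. camera_info takes no time and is no camera call.
- ticket.hand_in(): hands the job in; it is judged then, once.
The state is a dict: "time_s": time; "joint_positions": joint angles; "qvel": joint speeds; "tau": joint torques, N m; "position": TCP position; "tcp_rot": TCP orientation; "force": force on the tool from outside, world axes, zero at the start; "moment": the same for the moment, N m; "opening": opening from 0.0 (shut) to 1.0 (fully open); "grasp_force": force on a finger pad.
Only numpy, scipy, OpenCV 4.12 (cv2) and the standard library are available. Lean on these libraries where they do the work, as an engineer would, in place of code of your own. Each camera call takes 0.05 s, during which the arm holds its last target. There are 200 camera calls.

## Working session

There is one attempt and no reset: what is moved stays moved. The work goes in short steps, Python scripts to look and compute and a tool call to move; the robot and the scene stay as the last step left them, time stands still between calls to the robot, and variables do not carry over. Pictures are saved under pics/ and viewed, at most 10 in all, crops included, and the job is handed in when it is done.

Besides the shell and the picture viewer there is one more tool, called after "Request:" by a JSON object that holds its "api" and its "payload". send_rows: Moves the arm, as the interface text tells. Shifts and turns lie within -1 to 1; 1 stands for 250 mm of shift or 90 degrees of turn. Its arguments: {"type":"object","properties":{"moves":{"type":"array"},"grip":{"type":"number"}},"required":["moves"]}

```bash
ls; mkdir -p pics
cat > h.py <<'E'
import numpy as np, cv2
from rig import readout, viewer, ticket
def cap(n,f):
    p,d=viewer.capture(n); cv2.imwrite(f'pics/{f}.png',p[:,:,::-1]); np.save(f'pics/{f}.npy',d); return p,d
def cam(n):
    c=viewer.camera_info(n); K=np.array([[c['fx'],0,c['cx']],[0,c['fy'],c['cy']],[0,0,1]]); return K,np.array(c['distortion']),np.array(c['R']),np.array(c['t'])
def ray(n,px):
    K,D,R,t=cam(n); u=cv2.undistortPoints(np.array(px,float).reshape(-1,1,2),K,D).reshape(-1,2)
    return -R.T@t, np.c_[u,np.ones(len(u))]@R
def atz(n,px,z):
    o,d=ray(n,px); return o+d*((z-o[2])/d[:,2])[:,None]
def depthpt(n,px,f):
    d=np.load(f'pics/{f}.npy'); o,r=ray(n,px); return np.array([o+ri*d[int(round(v)),int(round(u))] for ri,(u,v) in zip(r,px)])
def tri(n1,p1,n2,p2):
    o1,d1=ray(n1,[p1]);o2,d2=ray(n2,[p2]);d1=d1[0];d2=d2[0]
    s=np.linalg.lstsq(np.c_[d1,-d2],o2-o1,rcond=None)[0]; a=o1+s[0]*d1;b=o2+s[1]*d2
    return (a+b)/2,np.linalg.norm(a-b)
E
python3 - <<'E'
from h import *
np.set_printoptions(precision=4,suppress=True)
for n in('top','side'):
    cap(n,n+'0'); K,D,R,t=cam(n); print(n,K[0,0],-R.T@t,R[2])
print(readout.read_state())
E
```

```text
pics
top 561.3873887557912 [0.3568 0.0075 1.27  ] [ 0.1914 -0.0203 -0.9813]
side 484.7314600052717 [0.4749 0.6667 0.6678] [ 0.1279 -0.7549 -0.6432]
{'time_s': 0.1, 'joint_positions': array([ 55.4891,  30.276 ,  82.1487,  -0.0006,  67.6891, -10.228 ]), 'qvel': array([ 0.0438, -0.1688, -0.2529,  0.0256,  0.0514,  0.0795]), 'tau': array([  0.0007, -44.098 , -17.7151,   0.0635,   0.0533,  -0.    ]), 'position': array([0.2566, 0.5692, 0.2216]), 'tcp_rot': array([[-0.9115,  0.4112, -0.0011],
       [ 0.4112,  0.9115, -0.0016],
       [ 0.0003, -0.002 , -1.    ]]), 'force': array([ 0.2366, -0.6328, -0.1978]), 'moment': array([-0.0368, -0.0238,  0.0028]), 'grasp_force': 0.0, 'opening': 1.0033119514788298}
```

View pics/top0.png

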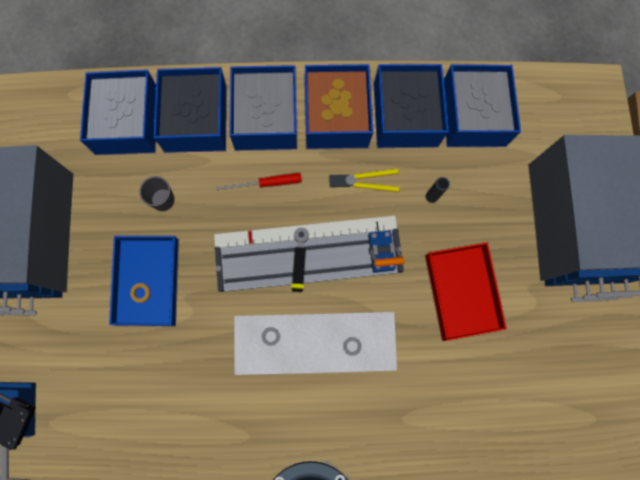

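View pics/side0.png

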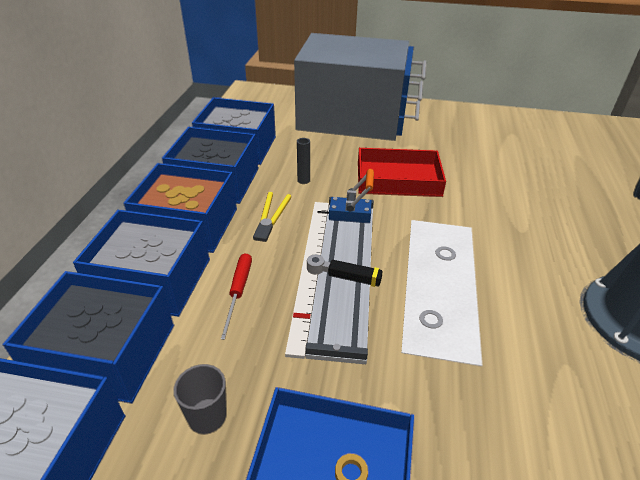

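The top view shows the rail in the middle (215-403, 217-291), with the ratchet across it (head 301,235; yellow end 297,288). The carriage is at the right end, the orange bar at (389,262), the red mark at (250,238) and the red box around (466,292). The side view agrees: ratchet 316-381, bar (370,181), mark (301,316). I'll enlarge both.

Run:
```python
import cv2
a=cv2.imread('pics/top0.png')[210:300,210:410]; cv2.imwrite('pics/topc.png',cv2.resize(a,None,fx=4,fy=4,interpolation=cv2.INTER_CUBIC))
a=cv2.imread('pics/side0.png')[160:365,280:450]; cv2.imwrite('pics/sidec.png',cv2.resize(a,None,fx=2.9,fy=2.9,interpolation=cv2.INTER_CUBIC))
```

```text
(no output)
```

View pics/topc.png

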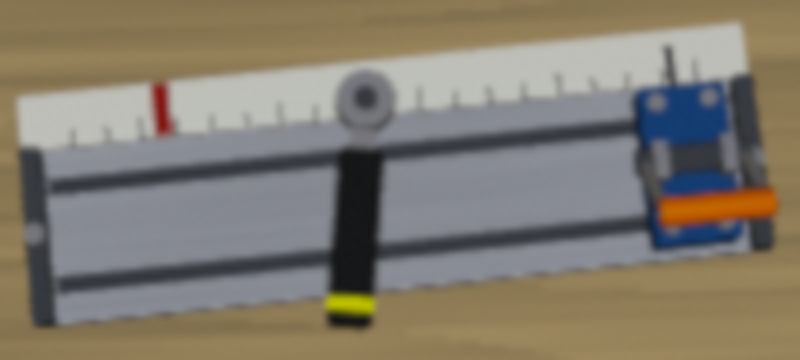

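View pics/sidec.png

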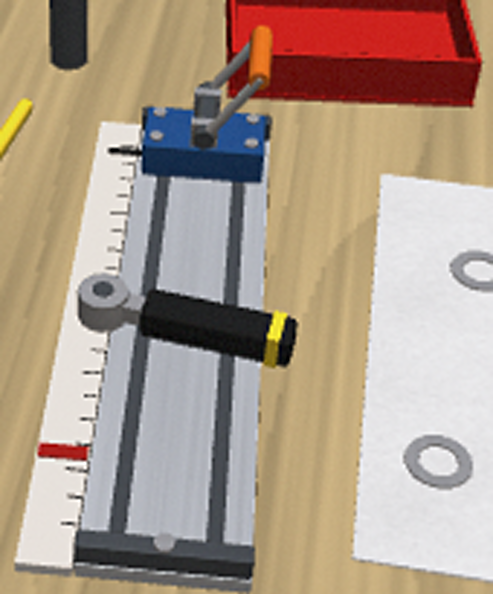

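```bash
cat >> h.py <<'E'
tc=lambda u,v:((u+.5)/4-.5+210,(v+.5)/4-.5+210)
sc=lambda u,v:((u+.5)/2.9-.5+280,(v+.5)/2.9-.5+160)
E
python3 - <<'E'
from h import *
np.set_printoptions(precision=4,suppress=True)
for k,a,b in [('bar',(718,207),(261,55)),('head',(366,97),(102,289)),('mark',(162,109),(63,451)),('ptip',(668,48),(109,150)),('barL',(660,211),(260,80)),('barR',(776,203),(261,30))]:
    A,B=tc(*a),sc(*b); p,e=tri('top',A,'side',B)
    print(k,p,e,depthpt('top',[A],'top0')[0],depthpt('side',[B],'side0')[0])
gp=[tc(361,160),tc(352,290),tc(349,322),tc(366,97)]
print('grip z',depthpt('top',gp[:2],'top0')); print(atz('top',gp,.035))
print('strip',atz('top',[tc(17,98),tc(741,23)],.008), 'mark', atz('top',[tc(162,109)],.0095),'tip',atz('top',[tc(668,48)],.015))
print('box rim',atz('top',[(427,253),(487,244),(505,328),(443,339)],.045))
print('boxdepth',depthpt('top',[(466,292)],'top0'))
E
```

```text
bar [ 0.5253 -0.1768  0.1106] 0.0027942125331347173 [ 0.5259 -0.1761  0.1158] [ 0.5233 -0.1663  0.1173]
head [0.6035 0.006  0.0356] 0.002590980558415567 [0.6039 0.006  0.0401] [0.6019 0.0075 0.0368]
mark [0.6042 0.1229 0.0089] 0.003206650946452125 [0.6058 0.1228 0.0094] [0.6026 0.1232 0.009 ]
ptip [ 0.6325 -0.1681  0.0148] 0.002256233785107236 [ 0.6337 -0.1681  0.0145] [ 0.6326 -0.1741  0.0098]
barL [ 0.5232 -0.1462  0.1104] 0.0042489885176612355 [ 0.5244 -0.1454  0.117 ] [ 0.521  -0.1449  0.1109]
barR [ 0.5276 -0.2075  0.1116] 0.0004447678445685904 [ 0.5442 -0.2281  0.0009] [ 0.5268 -0.1973  0.1181]
grip z [[0.568  0.0096 0.0414]
 [0.4962 0.0162 0.037 ]]
[[0.5691 0.0096 0.035 ]
 [0.4965 0.0162 0.035 ]
 [0.4788 0.0183 0.035 ]
 [0.6049 0.006  0.035 ]]
strip [[ 0.6144  0.2064  0.008 ]
 [ 0.6491 -0.2124  0.008 ]] mark [[0.6058 0.1228 0.0095]] tip [[ 0.6336 -0.1681  0.015 ]]
box rim [[ 0.5529 -0.2736  0.045 ]
 [ 0.5699 -0.4129  0.045 ]
 [ 0.3804 -0.4392  0.045 ]
 [ 0.3621 -0.2976  0.045 ]]
boxdepth [[ 0.4664 -0.3672  0.0074]]
```

```bash
cat >> h.py <<'E'
from scipy.spatial.transform import Rotation as Ro
def go(p,psi):
    """row taking measured pose to TCP p, tool y axis at world angle psi (deg), tool down"""
    s=readout.read_state(); R=np.array(s['tcp_rot']); a=np.radians(psi)
    y=np.array([np.cos(a),np.sin(a),0]); z=np.array([0,0,-1.]); T=np.c_[np.cross(y,z),y,z]
    r=np.r_[R.T@(np.array(p)-s['position'])/.25, Ro.from_matrix(R.T@T).as_rotvec()/(np.pi/2)]
    print(np.round(r,4).tolist())
E
python3 - <<'E'
from h import *
np.set_printoptions(precision=3,suppress=True)
go((.548,.0116,.14),84.4); go((.548,.0116,.016),84.4)
print(depthpt('top',[(540,280),(535,180),(570,150),(560,275),(547,283)],'top0'))
E
```

```text
[-1.9796, -1.553, 0.3289, -0.0012, -0.0004, -0.2076]
[-1.9798, -1.552, 0.8249, -0.0012, -0.0004, -0.2076]
[[ 0.489 -0.55  -0.   ]
 [ 0.722 -0.548  0.035]
 [ 0.738 -0.56   0.199]
 [ 0.488 -0.553  0.1  ]
 [ 0.478 -0.55   0.038]]
```

Request:
{"api": "send_rows", "payload": {"moves": [[-0.06,-0.05,0,0,0,-0.01],[-0.18,-0.14,0,0,0,-0.02],[-0.33,-0.26,0,0,0,-0.03],[-0.48,-0.38,0,0,0,-0.05],[-0.63,-0.5,0,0,0,-0.07],[-0.78,-0.61,0,0,0,-0.08],[-0.88,-0.69,0,0,0,-0.1],[-0.95,-0.745,0,0,0,-0.1],[-0.99,-0.776,0,0,0,-0.1]], "grip": 0.7}}

```text
time_s: 1.0
position: [0.4034, 0.2894, 0.2223]
tcp_rot: [[-0.964, 0.266, -0.001], [0.266, 0.964, -0.0], [0.0, -0.001, -1.0]]
force: [0.5, -0.1, -0.3]
opening: 0.702
grasp_force: 0.0
```

Request:
{"api": "send_rows", "payload": {"moves": [[-0.06,-0.05,0,0,0,-0.01],[-0.18,-0.14,0.02,0,0,-0.02],[-0.33,-0.26,0.06,0,0,-0.03],[-0.48,-0.38,0.12,0,0,-0.05],[-0.63,-0.5,0.2,0,0,-0.07],[-0.78,-0.61,0.26,0,0,-0.08],[-0.88,-0.69,0.3,0,0,-0.1],[-0.95,-0.74,0.33,0,0,-0.1],[-0.97,-0.77,0.33,0,0,-0.1],[-0.97,-0.77,0.33,0,0,-0.1]]}}

```text
time_s: 2.0
position: [0.5858, 0.0415, 0.14]
tcp_rot: [[-0.994, 0.111, -0.001], [0.111, 0.994, 0.0], [0.001, 0.0, -1.0]]
force: [0.0, 0.3, 0.0]
opening: 0.701
grasp_force: 0.0
```

Run:
```python
from h import *
s=readout.read_state();print(s['time_s'],s['position'],s['opening'])
go((.548,.0116,.016),84.4)
```

```text
2.0 [0.58575295 0.04146105 0.13997354] 0.7009642329815216
[0.1364, -0.1355, 0.496, 0.0002, -0.0006, -0.0083]
```

Request:
{"api": "send_rows", "payload": {"moves": [[0.07,-0.07,0,0,0,0],[0.136,-0.136,0.05,0,0,-0.008],[0.136,-0.136,0.18,0,0,-0.008],[0.136,-0.136,0.31,0,0,-0.008],[0.136,-0.136,0.41,0,0,-0.008],[0.136,-0.136,0.46,0,0,-0.008],[0.136,-0.136,0.492,0,0,-0.008],[0.136,-0.136,0.492,0,0,-0.008]]}}

```text
time_s: 2.8
position: [0.5481, 0.0123, 0.0171]
tcp_rot: [[-0.995, 0.096, -0.001], [0.096, 0.995, 0.0], [0.001, 0.0, -1.0]]
force: [-0.3, -0.0, 0.2]
opening: 0.7
grasp_force: 0.0
```

Request:
{"api": "send_rows", "payload": {"moves": [[0,0,0,0,0,0],[0,0,0,0,0,0],[0,0,0,0,0,0],[0,0,0,0,0,0],[0,0,0,0,0,0],[0,0,0,0,0,0],[0,0,0,0,0,0],[0,0,0,0,0,0]], "grip": 0}}

```text
time_s: 3.6
position: [0.5486, 0.0112, 0.0173]
tcp_rot: [[-0.995, 0.097, 0.0], [0.097, 0.995, -0.0], [-0.0, -0.0, -1.0]]
force: [-1.0, -1.7, 3.5]
opening: 0.292
grasp_force: 30.0
```

Request:
{"api": "send_rows", "payload": {"moves": [[0,0,-0.04,0,0,0],[0,0,-0.12,0,0,0],[0,0,-0.24,0,0,0],[0,0,-0.36,0,0,0],[0,0,-0.48,0,0,0],[0,0,-0.58,0,0,0],[0,0,-0.64,0,0,0],[0,0,-0.64,0,0,0],[0,0,-0.64,0,0,0]]}}

```text
time_s: 4.5
position: [0.5478, 0.0116, 0.1767]
tcp_rot: [[-0.995, 0.097, -0.001], [0.097, 0.995, 0.0], [0.001, 0.0, -1.0]]
force: [0.2, -0.3, -2.9]
opening: 0.294
grasp_force: 30.0
```

Run:
```python
from h import *
s=readout.read_state();print(s['time_s'],s['position'],s['opening'],s['grasp_force'])
go((.466,-.356,.18),97.5)
```

```text
4.5 [0.54776545 0.01163088 0.17673901] 0.2937250119469462 29.99758154153824
[0.1829, -1.4953, -0.0132, 0.0002, -0.0006, -0.1452]
```

Request:
{"api": "send_rows", "payload": {"moves": [[0.01,-0.05,0,0,0,0],[0.02,-0.15,0,0,0,-0.02],[0.04,-0.27,-0.01,0,0,-0.03],[0.05,-0.4,-0.02,0,0,-0.05],[0.07,-0.53,-0.02,0,0,-0.07],[0.08,-0.64,-0.02,0,0,-0.08],[0.09,-0.72,-0.02,0,0,-0.08],[0.09,-0.77,-0.02,0,0,-0.08],[0.09,-0.79,-0.02,0,0,-0.08]]}}

```text
time_s: 5.4
position: [0.5062, -0.1843, 0.1811]
tcp_rot: [[-1.0, -0.027, -0.002], [-0.027, 1.0, 0.001], [0.002, 0.001, -1.0]]
force: [-0.1, -0.2, -2.8]
opening: 0.295
grasp_force: 30.0
```

Request:
{"api": "send_rows", "payload": {"moves": [[0.01,-0.05,0,0,0,0],[0.02,-0.14,0,0,0,-0.02],[0.04,-0.26,0,0,0,-0.03],[0.05,-0.38,0,0,0,-0.05],[0.06,-0.5,0,0,0,-0.06],[0.06,-0.6,0,0,0,-0.065],[0.06,-0.66,0,0,0,-0.065],[0.06,-0.69,0,0,0,-0.065],[0.06,-0.69,0,0,0,-0.065]]}}

```text
time_s: 6.3
position: [0.4969, -0.356, 0.1817]
tcp_rot: [[-0.992, -0.13, -0.0], [-0.13, 0.992, 0.001], [0.0, 0.001, -1.0]]
force: [0.2, 0.0, -2.5]
opening: 0.292
grasp_force: 30.0
```

Run:
```python
from h import *
s=readout.read_state();print(s['time_s'],s['position'],s['opening'],s['grasp_force'])
go((.466,-.356,.012),97.5)
cap('side','side1')
```

```text
6.3 [ 0.49688373 -0.35595236  0.18174342] 0.2922885672004117 29.99746710062027
[0.1224, 0.0155, 0.679, 0.0004, -0.0001, -0.0004]
```

View pics/side1.png

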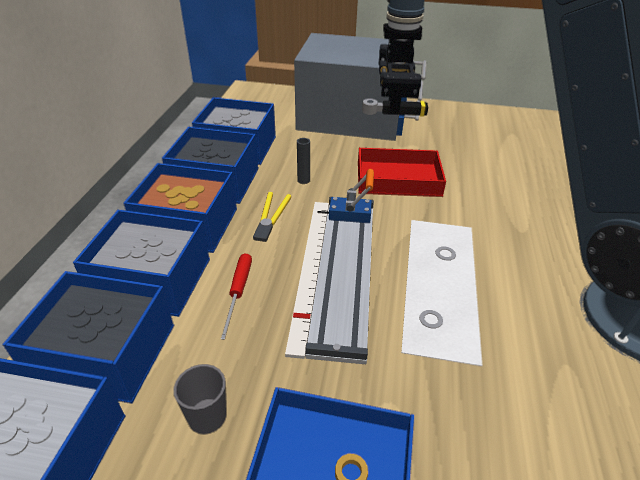

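The side view shows the ratchet held level at (395,106) above the red box (401,172), with the rail clear. I'll lower it into the box and release.

Request:
{"api": "send_rows", "payload": {"moves": [[0.06,0.01,0.02,0,0,0],[0.122,0.016,0.06,0,0,0],[0.122,0.016,0.16,0,0,0],[0.122,0.016,0.28,0,0,0],[0.122,0.016,0.4,0,0,0],[0.122,0.016,0.52,0,0,0],[0.122,0.016,0.6,0,0,0],[0.122,0.016,0.65,0,0,0],[0.122,0.016,0.675,0,0,0],[0.122,0.016,0.68,0,0,0],[0.122,0.016,0.68,0,0,0]]}}

```text
time_s: 7.45
position: [0.4667, -0.3561, 0.0128]
tcp_rot: [[-0.991, -0.131, 0.001], [-0.131, 0.991, -0.001], [-0.001, -0.001, -1.0]]
force: [0.1, 0.3, -2.8]
opening: 0.298
grasp_force: 30.0
```

Request:
{"api": "send_rows", "payload": {"moves": [[0,0,0,0,0,0],[0,0,0,0,0,0],[0,0,0,0,0,0],[0,0,0,0,0,0],[0,0,-0.02,0,0,0],[0,0,-0.1,0,0,0],[0,0,-0.22,0,0,0],[0,0,-0.36,0,0,0],[0,0,-0.5,0,0,0],[0,0,-0.6,0,0,0],[0,0,-0.65,0,0,0],[0,0,-0.65,0,0,0]], "grip": 0.6}}

```text
time_s: 8.65
position: [0.4669, -0.3567, 0.1765]
tcp_rot: [[-0.991, -0.13, 0.003], [-0.13, 0.991, -0.003], [-0.002, -0.004, -1.0]]
force: [0.1, -0.1, 0.1]
opening: 0.6
grasp_force: 0.0
```

Run:
```python
from h import *
s=readout.read_state();print(s['time_s'],s['position'],s['opening'],s['grasp_force'])
go((.526,-.177,.175),4.74)
cap('side','side2');cap('top','top2')
a=cv2.imread('pics/top2.png')[200:350,205:525]; b=cv2.imread('pics/side2.png')[110:310,260:460]
cv2.imwrite('pics/mix2.png',np.hstack([cv2.resize(a,(500,234)),cv2.resize(b,(234,234))]))
```

```text
8.65 [ 0.46690509 -0.35667574  0.17651815] 0.6003821544296011 0.0
[-0.3281, 0.6818, 0.0045, -0.0005, 0.003, 1.0306]
```

View pics/mix2.png

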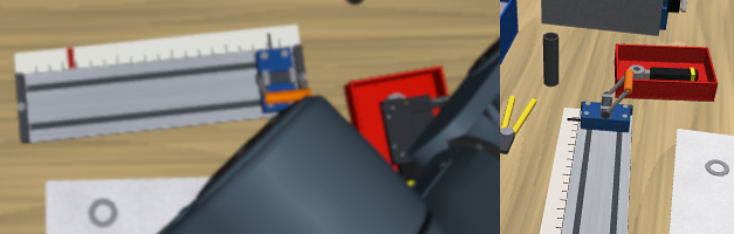

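The ratchet lies inside the red box (right half, around 665,73). Next is the lever.

Request:
{"api": "send_rows", "payload": {"moves": [[0,0.02,0,0,0,0.04],[0,0.06,0,0,0,0.12],[0,0.12,0,0,0,0.21],[0,0.18,0,0,0,0.3],[0,0.24,0,0,0,0.39],[0,0.3,0,0,0,0.48],[0,0.35,0,0,0,0.57],[0,0.38,0,0,0,0.66],[0,0.4,0,0,0,0.74],[0,0.4,0,0,0,0.8],[0,0.4,0,0,0,0.8]]}}

```text
time_s: 9.85
position: [0.4521, -0.2557, 0.1727]
tcp_rot: [[-0.431, 0.902, -0.003], [0.902, 0.431, 0.003], [0.004, -0.002, -1.0]]
force: [-0.2, -0.3, 0.4]
opening: 0.601
grasp_force: 0.0
```

Run:
```python
from h import *
go((.526,-.177,.175),4.74)
```

```text
[0.1568, 0.4022, -0.0091, -0.0014, -0.0022, 0.2308]
```

Request:
{"api": "send_rows", "payload": {"moves": [[0.01,0.04,0,0,0,0.04],[0.04,0.12,0,0,0,0.1],[0.08,0.22,0,0,0,0.16],[0.12,0.31,0,0,0,0.21],[0.15,0.37,0,0,0,0.23],[0.157,0.402,-0.009,-0.001,-0.002,0.231],[0.157,0.402,-0.009,-0.001,-0.002,0.231],[0.157,0.402,-0.009,-0.001,-0.002,0.231]]}}

```text
time_s: 10.65
position: [0.5264, -0.1784, 0.1764]
tcp_rot: [[-0.083, 0.997, 0.001], [0.997, 0.083, -0.003], [-0.003, 0.001, -1.0]]
force: [-0.5, -0.2, 0.5]
opening: 0.599
grasp_force: 0.0
```

Run:
```python
from h import *
s=readout.read_state();print(s['position'])
go((.526,-.177,.092),4.74)
```

```text
[ 0.52643203 -0.17841608  0.17636983]
[0.0067, -0.0016, 0.3375, 0.0007, 0.0017, 0.0003]
```

Request:
{"api": "send_rows", "payload": {"moves": [[0.007,0,0.05,0,0,0],[0.007,0,0.13,0,0,0],[0.007,0,0.21,0,0,0],[0.007,0,0.28,0,0,0],[0.007,0,0.325,0,0,0],[0.007,0,0.342,0,0,0],[0.007,0,0.342,0,0,0]]}}

```text
time_s: 11.35
position: [0.5265, -0.1766, 0.0906]
tcp_rot: [[-0.081, 0.997, 0.001], [0.997, 0.081, -0.002], [-0.002, 0.001, -1.0]]
force: [-0.1, -0.4, 0.5]
opening: 0.598
grasp_force: 0.0
```

Request:
{"api": "send_rows", "payload": {"moves": [[0,0,0,0,0,0],[0,0,0,0,0,0],[0,0,0,0,0,0],[0,0,0,0,0,0],[0,0,0,0,0,0],[0,0,0,0,0,0],[0,0,0,0,0,0]], "grip": 0}}

```text
time_s: 12.05
position: [0.526, -0.1763, 0.0915]
tcp_rot: [[-0.082, 0.997, 0.0], [0.997, 0.082, -0.002], [-0.002, 0.0, -1.0]]
force: [-3.8, -0.7, 4.4]
opening: 0.173
grasp_force: 30.0
```

Request:
{"api": "send_rows", "payload": {"moves": [[0,0.022,-0.014,0,0,0],[0,0.046,-0.025,0,0,0],[0,0.07,-0.034,0,0,0],[0,0.095,-0.04,0,0,0],[0,0.121,-0.044,0,0,0],[0,0.147,-0.046,0,0,0],[0,0.173,-0.044,0,0,0],[0,0.198,-0.04,0,0,0],[0,0.224,-0.034,0,0,0],[0,0.248,-0.025,0,0,0],[0,0.272,-0.014,0,0,0],[0,0.296,0,0,0,0]]}}

```text
time_s: 13.25
position: [0.5973, -0.1708, 0.0919]
tcp_rot: [[-0.084, 0.996, -0.007], [0.996, 0.084, -0.003], [-0.002, -0.007, -1.0]]
force: [-21.1, -4.1, 32.9]
opening: 0.171
grasp_force: 30.0
```

Request:
{"api": "send_rows", "payload": {"moves": [[0,0.004,0.002,0,0,0],[0,0.004,0.002,0,0,0],[0,0.004,0.002,0,0,0]]}}

```text
time_s: 13.55
position: [0.5969, -0.1708, 0.0923]
tcp_rot: [[-0.084, 0.996, -0.008], [0.996, 0.084, -0.003], [-0.002, -0.008, -1.0]]
force: [-14.0, -3.6, 15.9]
opening: 0.172
grasp_force: 30.0
```

Run:
```python
from h import *
s=readout.read_state();print(s['time_s'],s['position'],s['opening'],s['force'])
cap('side','side3');cap('top','top3')
a=cv2.imread('pics/top3.png')[200:350,205:425]; b=cv2.imread('pics/side3.png')[130:350,270:450]
cv2.imwrite('pics/mix3.png',np.hstack([cv2.resize(a,(440,300)),cv2.resize(b,(360,440))[:300]]))
```

```text
13.55 [ 0.59691372 -0.17082404  0.09230615] 0.1717995177096019 [-13.97562809  -3.63372651  15.93542782]
```

View pics/mix3.png

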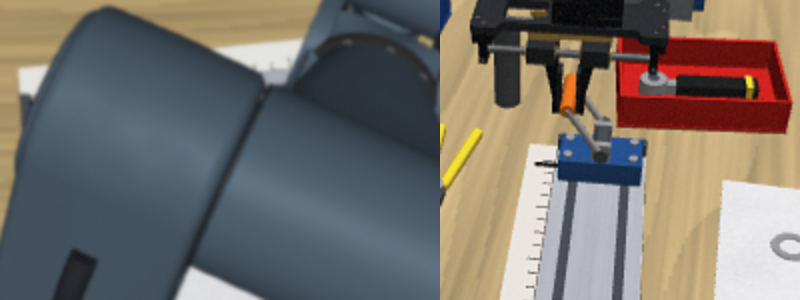

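The side view shows the orange bar in the fingers and leaning to the strip side, at about (568,95): the lever is unlocked. I'll ease the force off a little and slide the carriage about 292 mm along tool +x.

Request:
{"api": "send_rows", "payload": {"moves": [[0,-0.004,-0.006,0,0,0],[0.01,-0.004,-0.006,0,0,0],[0.04,-0.004,-0.006,0,0,0],[0.1,-0.004,-0.006,0,0,0],[0.18,-0.004,-0.006,0,0,0],[0.26,-0.004,-0.006,0,0,0],[0.34,-0.004,-0.006,0,0,0],[0.42,-0.004,-0.006,0,0,0],[0.49,-0.004,-0.006,0,0,0],[0.54,-0.004,-0.006,0,0,0],[0.57,-0.004,-0.006,0,0,0],[0.58,-0.004,-0.006,0,0,0]]}}

```text
time_s: 14.85
position: [0.5847, -0.0252, 0.0924]
tcp_rot: [[-0.084, 0.996, -0.007], [0.996, 0.084, -0.003], [-0.002, -0.007, -1.0]]
force: [-10.3, -3.5, 10.9]
opening: 0.173
grasp_force: 30.0
```

Run:
```python
from h import *
s=readout.read_state();p0=np.array([0.59691,-0.17082,.0923]);d=s['position']-p0
print(s['time_s'],d,d[:2]@[-.0826,.9966],d[:2]@[.9966,.0826],s['force'])
```

```text
14.85 [-0.01217265  0.14562315  0.00014668] 0.14613348765444492 -0.0001027914005602871 [-10.33275132  -3.51696787  10.89754482]
```

Moved 146 mm; 146 mm left.

Request:
{"api": "send_rows", "payload": {"moves": [[0.01,0,0,0,0,0],[0.04,0,0,0,0,0],[0.1,0,0,0,0,0],[0.18,0,0,0,0,0],[0.26,0,0,0,0,0],[0.34,0,0,0,0,0],[0.42,0,0,0,0,0],[0.5,0,0,0,0,0],[0.55,0,0,0,0,0],[0.575,0,0,0,0,0],[0.584,0,0,0,0,0],[0.584,0,0,0,0,0]]}}

```text
time_s: 16.05
position: [0.5728, 0.1202, 0.0924]
tcp_rot: [[-0.083, 0.997, -0.006], [0.997, 0.083, -0.003], [-0.002, -0.006, -1.0]]
force: [-9.6, -1.4, 12.8]
opening: 0.173
grasp_force: 30.0
```

Run:
```python
from h import *
s=readout.read_state();p0=np.array([0.59691,-0.17082,.0923]);d=s['position']-p0
print(s['time_s'],d,d[:2]@[-.0826,.9966],d[:2]@[.9966,.0826],s['force'])
cap('side','side4')
a=cv2.imread('pics/side4.png')[270:350,270:390]
cv2.imwrite('pics/s4.png',cv2.resize(a,None,fx=6,fy=6,interpolation=cv2.INTER_CUBIC))
```

```text
16.05 [-2.41123466e-02  2.91012204e-01  1.19324290e-04] 0.29201444217587486 7.243372448703022e-06 [-9.59746845 -1.425277   12.82916299]
```

View pics/s4.png

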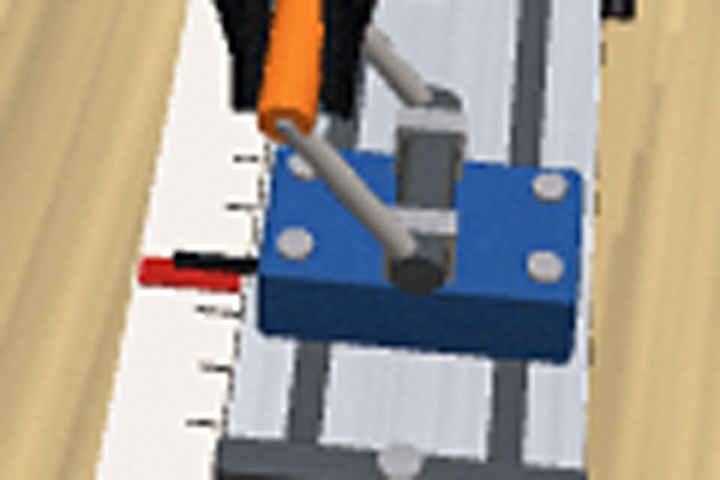

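The crop shows the pointer (tip 178,258; root 256,265) just above the red mark (left end centre 141,271; bottom edge at 240,290). I'll account for the height difference.

Run:
```python
from h import *
np.set_printoptions(precision=4,suppress=True)
c=lambda u,v:((u+.5)/6-.5+270,(v+.5)/6-.5+270)
R=np.array([[.9966,.0826],[-.0826,.9966]])
A=atz('side',[c(178,258),c(250,264)],.015); B=atz('side',[c(141,258),c(141,284),c(240,291)],.0095); C=atz('side',[c(178,254),c(178,264)],.015)
for n,X in(('ptr',A),('mark tl,bl,br',B),('ptr edges',C)): print(n,X[:,:2]@R.T)
# first image estimates, same camera: mark in side0
sd=np.load('pics/side0.npy'); 
M=atz('side',[sc(38,442),sc(38,457),sc(88,446),sc(88,460)],.0095); print('mark0',M[:,:2]@R.T)
P=atz('side',[sc(109,150)],.015);print('tip0',P[:,:2]@R.T)
im=cv2.imread('pics/side4.png').astype(int)
for n,f in(('now','side4'),('orig','side0')):
    im=cv2.imread(f'pics/{f}.png').astype(int); m=(im[:,:,2]>110)&(im[:,:,1]<60)&(im[:,:,0]<60); m[:305]=0;m[330:]=0;m[:,:285]=0;m[:,325:]=0
    v,u=np.nonzero(m); q=atz('side',[(u.mean(),v.mean())],.0095); print(n,m.sum(),q[:,:2]@R.T)
```

```text
ptr [[0.6145 0.0727]
 [0.5934 0.0725]]
mark tl,bl,br [[0.626  0.0693]
 [0.6245 0.079 ]
 [0.5956 0.0782]]
ptr edges [[0.6147 0.0712]
 [0.6142 0.0749]]
mark0 [[0.6267 0.0682]
 [0.6249 0.0798]
 [0.5961 0.0678]
 [0.5948 0.0786]]
tip0 [[ 0.6153 -0.2191]]
now 55 [[0.6119 0.0746]]
orig 68 [[0.6106 0.0736]]
```

Request:
{"api": "send_rows", "payload": {"moves": [[0.003,0,0,0,0,0],[0.003,0,0,0,0,0],[0.003,0,0,0,0,0]]}}

```text
time_s: 16.4
position: [0.5728, 0.1203, 0.0924]
tcp_rot: [[-0.083, 0.997, -0.006], [0.997, 0.083, -0.003], [-0.003, -0.007, -1.0]]
force: [-9.2, -3.3, 12.7]
opening: 0.172
grasp_force: 30.0
```

Request:
{"api": "send_rows", "payload": {"moves": [[0,-0.022,-0.012,0,0,0],[0,-0.046,-0.023,0,0,0],[0,-0.07,-0.032,0,0,0],[0,-0.095,-0.038,0,0,0],[0,-0.121,-0.042,0,0,0],[0,-0.147,-0.044,0,0,0],[0,-0.173,-0.042,0,0,0],[0,-0.198,-0.038,0,0,0],[0,-0.224,-0.032,0,0,0],[0,-0.248,-0.023,0,0,0],[0,-0.272,-0.012,0,0,0],[0,-0.294,0.002,0,0,0]]}}

```text
time_s: 17.6
position: [0.5057, 0.1147, 0.094]
tcp_rot: [[-0.082, 0.997, 0.009], [0.997, 0.082, -0.002], [-0.003, 0.009, -1.0]]
force: [-0.6, 1.1, 10.7]
opening: 0.178
grasp_force: 30.0
```

Request:
{"api": "send_rows", "payload": {"moves": [[0,-0.005,0.003,0,0,0],[0,-0.01,0.007,0,0,0],[0,-0.01,0.007,0,0,0],[0,-0.01,0.007,0,0,0]]}}

```text
time_s: 18.0
position: [0.5019, 0.1144, 0.0913]
tcp_rot: [[-0.082, 0.997, 0.005], [0.997, 0.082, -0.002], [-0.003, 0.005, -1.0]]
force: [-1.6, 1.0, 9.7]
opening: 0.173
grasp_force: 30.0
```

Run:
```python
from h import *
s=readout.read_state();p0=np.array([0.526,-0.1763,.0915]);d=s['position']-p0
print(s['time_s'],d,d[:2]@[-.0826,.9966],d[:2]@[.9966,.0826],s['force'])
```

```text
18.0 [-2.41013357e-02  2.90702336e-01 -1.96255980e-04] 0.29170471821383465 -7.3782055485836575e-06 [-1.63568035  0.97955253  9.67152726]
```

Request:
{"api": "send_rows", "payload": {"moves": [[0,-0.006,0.004,0,0,0],[0,-0.012,0.008,0,0,0],[0,-0.012,0.008,0,0,0],[0,-0.012,0.008,0,0,0]]}}

```text
time_s: 18.4
position: [0.4994, 0.1142, 0.0893]
tcp_rot: [[-0.082, 0.997, 0.006], [0.997, 0.082, -0.002], [-0.003, 0.006, -1.0]]
force: [-0.6, 1.5, 9.2]
opening: 0.17
grasp_force: 30.1
```

Run:
```python
from h import *
s=readout.read_state();p0=np.array([0.526,-0.1763,.0915]);d=s['position']-p0
print(s['time_s'],d,d[:2]@[-.0826,.9966],d[:2]@[.9966,.0826],s['force'])
cap('side','side5')
a=cv2.imread('pics/side5.png')[250:350,270:390]
cv2.imwrite('pics/s5.png',cv2.resize(a,None,fx=6,fy=6,interpolation=cv2.INTER_CUBIC))
```

```text
18.4 [-0.02663088  0.29047858 -0.00220195] 0.29169066481495765 -0.0025468022404580674 [-0.59070328  1.50230654  9.225129  ]
```

View pics/s5.png

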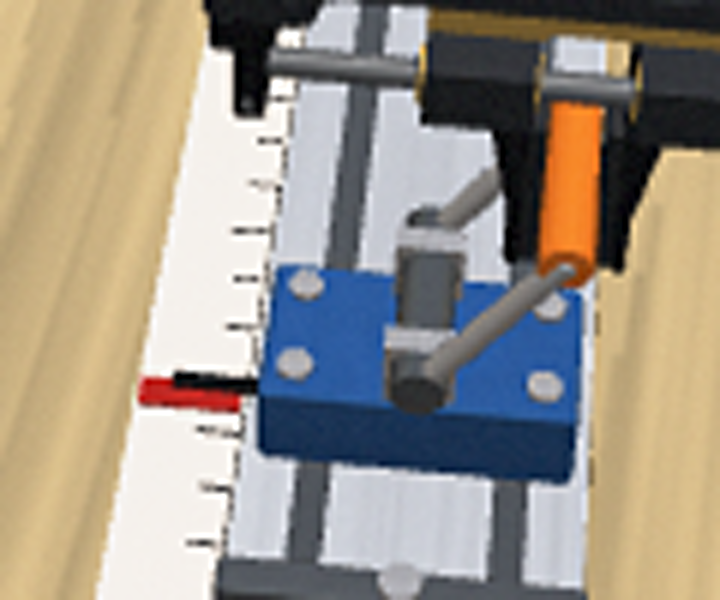

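The pointer (tip 178,380) still lies over the mark (190,393), and the bar leans to -x. The force has not shown the end stop yet, so I'll press a little further.

Request:
{"api": "send_rows", "payload": {"moves": [[0,-0.006,0.004,0,0,0],[0,-0.012,0.008,0,0,0],[0,-0.018,0.012,0,0,0],[0,-0.018,0.012,0,0,0],[0,-0.018,0.012,0,0,0]]}}

```text
time_s: 18.95
position: [0.4994, 0.1141, 0.089]
tcp_rot: [[-0.081, 0.997, 0.016], [0.997, 0.082, -0.002], [-0.003, 0.016, -1.0]]
force: [0.8, 2.0, 23.4]
opening: 0.174
grasp_force: 30.2
```

The stop is reached. I'll release and retreat upward.

Request:
{"api": "send_rows", "payload": {"moves": [[0,0.008,-0.006,0,0,0],[0,0.012,-0.008,0,0,0],[0,0.012,-0.008,0,0,0]]}}

```text
time_s: 19.25
position: [0.4994, 0.1142, 0.0892]
tcp_rot: [[-0.082, 0.997, 0.01], [0.997, 0.082, -0.002], [-0.003, 0.009, -1.0]]
force: [-0.5, 1.2, 14.0]
opening: 0.176
grasp_force: 30.1
```

Request:
{"api": "send_rows", "payload": {"moves": [[0,0,0,0,0,0],[0,0,0,0,0,0],[0,0,0,0,0,0],[0,0,0,0,0,0],[0,0,-0.04,0,0,0],[0,0,-0.12,0,0,0],[0,0,-0.22,0,0,0],[0,0,-0.34,0,0,0],[0,0,-0.46,0,0,0],[0,0,-0.54,0,0,0],[0,0,-0.58,0,0,0],[0,0,-0.58,0,0,0]], "grip": 0.5}}

```text
time_s: 20.45
position: [0.4969, 0.1141, 0.2326]
tcp_rot: [[-0.082, 0.997, 0.005], [0.997, 0.082, -0.003], [-0.003, 0.005, -1.0]]
force: [0.7, 0.2, 0.4]
opening: 0.496
grasp_force: 0.0
```

Request:
{"api": "send_rows", "payload": {"moves": [[0.04,-0.04,0,0,0,0],[0.12,-0.08,0,0,0,0],[0.24,-0.12,0,0,0,0],[0.38,-0.16,0,0,0,0],[0.52,-0.2,0,0,0,0],[0.66,-0.24,0,0,0,0],[0.78,-0.28,0,0,0,0],[0.88,-0.3,0,0,0,0],[0.94,-0.3,0,0,0,0],[0.96,-0.3,0,0,0,0],[0.96,-0.3,0,0,0,0]]}}

```text
time_s: 21.55
position: [0.4015, 0.3471, 0.2296]
tcp_rot: [[-0.083, 0.997, 0.001], [0.997, 0.083, -0.004], [-0.004, 0.001, -1.0]]
force: [-0.9, 0.0, 0.2]
opening: 0.496
grasp_force: 0.0
```

Run:
```python
from h import *
s=readout.read_state();print(s['time_s'],s['position'],s['force'])
cap('side','side6');cap('top','top6')
a=cv2.imread('pics/side6.png')[150:350,270:450];b=cv2.imread('pics/top6.png')[210:300,210:310]
r=dict(interpolation=cv2.INTER_CUBIC)
cv2.imwrite('pics/m6.png',np.hstack([cv2.resize(a,(450,500),**r),cv2.resize(b,(350,500),fx=0,fy=0,**r)]) )
cv2.imwrite('pics/m6.png',np.hstack([cv2.resize(a,(396,440),**r),cv2.copyMakeBorder(cv2.resize(b,(400,360),**r),0,80,0,0,cv2.BORDER_CONSTANT)]))
```

```text
21.55 [0.40152167 0.34708856 0.22961811] [-0.9006936   0.0224785   0.15889487]
```

View pics/m6.png

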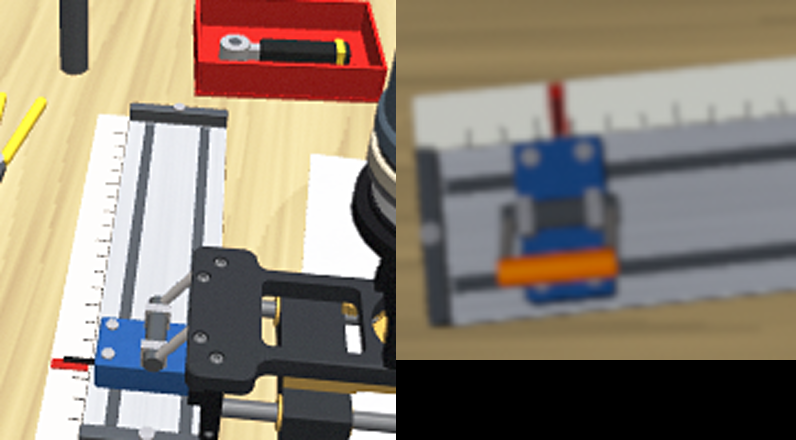

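The ratchet is in the box, the pointer is over the red mark (558,108) and the bar is at (557,267). A quick numeric check of the lever angle and pointer offset comes next.

Run:
```python
from h import *
np.set_printoptions(precision=4,suppress=True)
R=np.array([[.9966,.0826],[-.0826,.9966]])
for f,w in(('top0',(370,410)),('top6',(230,270))):
    im=cv2.imread(f'pics/{f}.png').astype(int); m=(im[:,:,2]>170)&(im[:,:,1]>50)&(im[:,:,1]<150)&(im[:,:,0]<60); m[:240]=0;m[290:]=0;m[:,:w[0]]=0;m[:,w[1]:]=0
    v,u=np.nonzero(m); print(f,m.sum(),atz('top',[(u.mean(),v.mean())],.1086)[:,:2]@R.T)
for f in('top0','top6'):
  im=cv2.imread(f'pics/{f}.png').astype(int)
  for v in(233,236,239): print(f,v,[tuple(im[v,u,[2,1]]) for u in range(245,256)])
```

```text
top0 123 [[ 0.5106 -0.2204]]
top6 131 [[0.51   0.0735]]
top0 233 [(np.int64(189), np.int64(190)), (np.int64(186), np.int64(183)), (np.int64(171), np.int64(148)), (np.int64(149), np.int64(85)), (np.int64(136), np.int64(32)), (np.int64(135), np.int64(29)), (np.int64(145), np.int64(80)), (np.int64(167), np.int64(143)), (np.int64(185), np.int64(181)), (np.int64(189), np.int64(190)), (np.int64(189), np.int64(191))]
top0 236 [(np.int64(189), np.int64(190)), (np.int64(187), np.int64(185)), (np.int64(175), np.int64(157)), (np.int64(153), np.int64(102)), (np.int64(136), np.int64(45)), (np.int64(133), np.int64(22)), (np.int64(141), np.int64(70)), (np.int64(163), np.int64(139)), (np.int64(184), np.int64(181)), (np.int64(190), np.int64(191)), (np.int64(189), np.int64(191))]
top0 239 [(np.int64(173), np.int64(175)), (np.int64(183), np.int64(183)), (np.int64(179), np.int64(169)), (np.int64(159), np.int64(124)), (np.int64(138), np.int64(60)), (np.int64(132), np.int64(22)), (np.int64(137), np.int64(53)), (np.int64(153), np.int64(109)), (np.int64(166), np.int64(150)), (np.int64(176), np.int64(174)), 
[... 404 characters left out ...]
int64(192), np.int64(193)), (np.int64(189), np.int64(187)), (np.int64(176), np.int64(159)), (np.int64(141), np.int64(104)), (np.int64(95), np.int64(50)), (np.int64(80), np.int64(30)), (np.int64(118), np.int64(72)), (np.int64(162), np.int64(141)), (np.int64(187), np.int64(184)), (np.int64(192), np.int64(193)), (np.int64(192), np.int64(194))]
top6 239 [(np.int64(176), np.int64(177)), (np.int64(186), np.int64(186)), (np.int64(182), np.int64(172)), (np.int64(156), np.int64(126)), (np.int64(110), np.int64(64)), (np.int64(75), np.int64(28)), (np.int64(109), np.int64(56)), (np.int64(150), np.int64(110)), (np.int64(168), np.int64(153)), (np.int64(179), np.int64(178)), (np.int64(189), np.int64(191))]
```

The pointer is centred on the mark and the lever is back at its locked position, so I'm handing in.

```bash
python3 -c "
from h import *
print(ticket.hand_in())"
```

```text
the job is handed in; nothing more can be done
None
```

The job is handed in, but no verdict came back: the ratchet is in the red box, the carriage pointer is within about 1 mm of the red mark's centre, and the lever is swung back to locked; the pliers, screwdriver, tube and cup were not touched.

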